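# Bridge the staining sink and set the slide rack to drain

## Task

First slide the wet draining bridge (the loose ladder) along the staining sink, without lifting it off the steel, until it lies square across the bowl with its leading end well onto the far rim. Then pick up the slide rack by its handle and set it gently upright on the middle of the bridge's width, over the middle of the bowl, to drain. Leave the bottles, beaker, dish and pipette where they are.

Things in the scene. Friction and masses are not known exactly. Their poses are not given: they have to be found in the camera images.
- sink: Fixed stainless staining sink on the table, 620 long (y) x 340 deep (x). Flat deck 70 mm above its origin; a raised edge 10 wide, 8 high runs round the outside. Origin: on the table at mid depth, 340 mm from the drainer's closed end. +y: drainer to bowl, +x: away from robot. Deck along y (mm): drainer -330 to 85, open bowl 85 to 215 (rims rounded, radius 10), far rim 215 to 270, then raised edge.
- bowl_middle (a point): Centre of the bowl's mouth at deck height (y = +150 mm in the sink's frame). Axes as the sink. The bowl is 130 (y) x 260 (x) mm, its floor 56 mm below the deck.
- far_rim (a point): Centre of the flat far rim, level with the drainer, 55 mm wide along y (y = +242.5 mm in the sink's frame). Axes as the sink.
- bridge: Loose pale stainless ladder, 340 (y) x 88 (x) x 12 mm, 0.45 kg, lying on the drainer, +y end towards the bowl. Origin: centre of underside. Side tubes 12 mm dia, axes at x = +-38. Flat cross bars 6 thick, 2.5 to 11.5 high, at y = -164, -82, 0, 82, 164; the 64 x 76 mm openings between go down to the deck, so shut fingers fit in to drag it. Slides at a few N.
- bridge_lead (a point): Middle of the bridge's leading (+y) end, 170 mm from its origin, 6 mm above its underside. Axes as the bridge. The bridge stays level while its origin is still over the drainer or this end is over the far rim.
- rack: Loose dark steel rack of ten glass slides, 0.3 kg, standing on the drainer beside the bridge (nearer the robot or farther). Base 96 (x) x 80 (y), body 34 high. Origin: centre of underside. Bail handle of 9 mm round bar: its top runs along the rack's x, straight for 64 mm, axis 100 mm above the origin; free space below it down to 34 mm.
- rack_bar (a point): Middle of the rack's handle bar, 100 mm above the rack's origin. Axes as the rack.
- stain_bottle: Small amber dropper bottle with black cap and rubber teat, 30 dia x 95 tall, standing at the closed end of the sink's drainer. Origin: centre of its underside. Leave alone.
- beaker: Low glass beaker, 42 dia x 42 tall, standing in the bowl, its rim 14 mm below the deck. Origin: centre of its underside. Leave alone.
- wash_bottle: White plastic bottle with red cap, 64 dia x 170 tall, on the table left of the sink. Origin: centre of its underside. Leave alone.
- reagent_jar: Amber jar with black lid, 72 dia x 85 tall, on the table right of the sink. Origin: centre of its underside. Leave alone.
- oil_bottle: Second amber dropper bottle, 30 dia x 95 tall, on the table right of the sink. Origin: centre of its underside. Leave alone.
- petri_dish: Shallow glass dish, 90 dia x 16 tall, on the table left of the sink. Origin: centre of its underside. Leave alone.
- pipette: Small dropper with a red bulb, about 130 long x 14 high, lying on the table right of the sink. Origin: on the table under the joint of bulb and barrel. Leave alone.

How it is judged:
By the outcome, as a careful person would: the job done as asked, in the order asked, and still so for the second after the job is handed in, with the robot touching nothing.
It also fails if it takes over 51 s, if anything falls off the work surface, if the arm or the gripper's body presses on something with over 40 N, if the wrist force passes 120 N, or if a joint passes its speed limit or range.

## Robot

A 6-joint arm with a two-finger parallel gripper is mounted at the origin on the work surface. World frame = base frame: x ahead of the robot, y to its left, z up, the work surface at z = 0. Lengths are in mm, angles in rad, forces in N, time in s.
With the tool pointing down it reaches from about 275 to 750 mm from the base axis. Payload 10.2 kg.
Tool frame: the origin (TCP) lies midway between the tips of the shut fingers; the grasp point (between the pads) lies 19 mm behind it; z points along the fingers, y is the line along which they close (so a half turn about z gives the same grasp; the last joint's range is limited). The gripper opens to 88 mm and grips with 3 to 60 N. Pads are 18 mm wide; open, the fingers measure 123 mm over their backs; the gripper's body (75 mm by 187 mm) begins 45 mm behind the grasp point.
Start: joints at [-1.406, 0.313, 1.498, -0, 1.331, -0.223], TCP at [198.518, -486.027, 238.72] pointing down, gripper open.
Joint ranges: [-2.94, 2.94], [-0.97, 2.17], [0.19, 2.56], [-1.23, 4.37], [0.02, 3.11], [-2.88, 2.88]. Speed limits (rad/s): [2.39, 2.39, 3.01, 3.14, 3.14, 3.14].

## Interface

Orientations are given as a unit quaternion [w, x, y, z].
In Python, from plant import manip gives the robot as it stands. The module is installed in compiled form; this text tells all that it offers.
- The arm moves only by the tool drive_tool, never from a script. Its argument "commands" is a list of rows, each a list of 7 numbers: the turn, a rotation vector about the world's x, y, z scaled (see below), then the shift along the world's x, y, z scaled (see below), then the opening, from 0 (shut) to 1 (fully open). A call has 1 to 8 rows; each row shifts and turns the commanded pose from where the row before left it; what a row does not reach is not made up. The controller multiplies each number of a shift by 0.08 m and each number of a turn by pi rad. A row lasts 1/10 s, in which the tool goes at most 50 mm and 8.59 degrees, less where a joint would pass 70% of its speed; a pose out of reach is approached as far as the arm can. A call with a number of a shift or a turn outside -1 to 1 is refused whole. A call with a gripper value outside its range is refused whole. The fingers move at their own pace and stop on an object; "newtons" is the grip in N (left out, the last holds). Time passes only in rows, so rows that do not move let the fingers close. It gives the time, the measured TCP pose, the force, the opening and the grip force at its end, in the units of the state.
- manip.sense(): the state, without advancing time (a new reading comes with each control period).
- manip.snapshot(name): name is "scene" or "top" or "wrist"; returns a dict with "img" (400x640x3 uint8, red, green, blue), "z_map" (400x640 float32, mm along the optical axis (not along the pixel's ray), 0 where there is no reading), "camera_matrix" (3x3 intrinsics, pixels), "distortion" ([k1, k2, p1, p2, k3] as OpenCV has them; the pictures are not rectified), "R" (3x3) and "t" (3): a world point X has camera coordinates R X + t. Camera axes: x right, y down, z forward; pixel columns grow to the right and rows downward; lengths in mm; the calibration is good to about 2 mm. A picture is of the moment at which its call begins.
- manip.hand_in(): hands the job in; it is judged then, once.
The state is a dict: "time_s": time; "joint_positions": joint angles; "joint_vel": joint speeds; "joint_torque": joint torques, N m; "tool_pos": TCP position; "tcp_rot": TCP orientation; "wrist_force": force on the tool from outside, world axes, zero at the start; "ft_torque": the same for the moment, N m; "gripper_width": opening from 0.0 (shut) to 1.0 (fully open); "grasp_force": force on a finger pad.
Only numpy, scipy, OpenCV 4.12 (cv2) and the standard library are available. Lean on these libraries where they do the work, as an engineer would, in place of code of your own. Each camera call takes 0.05 s, during which the arm holds its last target. There are 200 camera calls.

## Working session

There is one attempt and no reset: what is moved stays moved. The work goes in short steps, Python scripts to look and compute and a tool call to move; the robot and the scene stay as the last step left them, time stands still between calls to the robot, and variables do not carry over. Pictures are saved under pics/ and viewed, at most 10 in all, crops included, and the job is handed in when it is done.

Besides the shell and the picture viewer there is one more tool, called after "Emit:" in YAML: its name, and indented under it one key for each argument. drive_tool: Moves the arm, as the interface text tells. Shifts and turns lie within -1 to 1; 1 stands for 0.08 m of shift or pi rad of turn. Its arguments: {"type":"object","properties":{"commands":{"type":"array"},"newtons":{"type":"number"}},"required":["commands"]}

```bash
mkdir -p pics
cat > h.py <<'E'
import numpy as np, cv2, pickle
from plant import manip
def snap(n,f):
    s=manip.snapshot(n); pickle.dump(s,open(f+'.pkl','wb')); cv2.imwrite('pics/'+f+'.png',s['img'][...,::-1]); return s
def ray(s,uv):
    p=cv2.undistortPoints(np.array(uv,float).reshape(-1,1,2),s['camera_matrix'],np.array(s['distortion'])).reshape(-1,2)
    d=np.c_[p,np.ones(len(p))]; return d
def onz(s,uv,z):
    R=np.array(s['R']);t=np.array(s['t']);d=ray(s,uv)@R;c=-R.T@t
    return c+d*((z-c[2])/d[:,2])[:,None]
def depth(s,uv):
    R=np.array(s['R']);t=np.array(s['t']);z=np.array([s['z_map'][int(round(v)),int(round(u))] for u,v in uv])
    return (ray(s,uv)*z[:,None]-t)@R
E
python3 - <<'E'
from h import *
print(manip.sense())
for n in('scene','top'):
    s=snap(n,n+'0'); print(n,s['camera_matrix'],s['R'],s['t'])
E
```

```text
{'time_s': 0.0, 'joint_positions': array([-1.40642362e+00,  3.13452000e-01,  1.49841127e+00, -1.80348393e-05,
        1.33099395e+00, -2.23403580e-01]), 'joint_vel': array([-8.17569080e-04, -1.02232966e-03, -7.04184925e-05, -1.01626607e-03,
        6.70558928e-04, -2.02866377e-04]), 'joint_torque': array([-5.87138838e-04, -4.02218235e+01, -2.52265048e+01,  6.94336393e-02,
        3.52994108e-02, -1.13241661e-04]), 'tool_pos': array([ 198.4616728 , -485.78668325,  238.16976012]), 'tcp_rot': array([-6.32267231e-04,  9.81261893e-01,  1.92677701e-01,  9.90521744e-06]), 'wrist_force': array([ 0.45111517, -0.93378937, -0.08590308]), 'ft_torque': array([-0.03370275, -0.00032992, -0.00751213]), 'grasp_force': 0.0, 'gripper_width': 1.002484720626102}
scene [[393.93989841   0.         314.03274491]
 [  0.         393.93989841 199.97467661]
 [  0.           0.           1.        ]] [[-0.71688115  0.69702731  0.01530852]
 [ 0.45959433  0.48896842 -0.74140605]
 [-0.52426565 -0.52446431 -0.67088204]] [ 396.46648624 -142.62424035 1484.38823206]
top [[371.72081946   0.         322.32700524]
 [  0.         371.72081946 194.305131  ]
 [  0.           0.           1.        ]] [[ 0.10495452 -0.99446567 -0.00475084]
 [-0.97079858 -0.10141813 -0.21740396]
 [ 0.21571896  0.02742963 -0.97607015]] [ -47.75302525  557.79970467 1019.64077624]
```

View pics/top0.png

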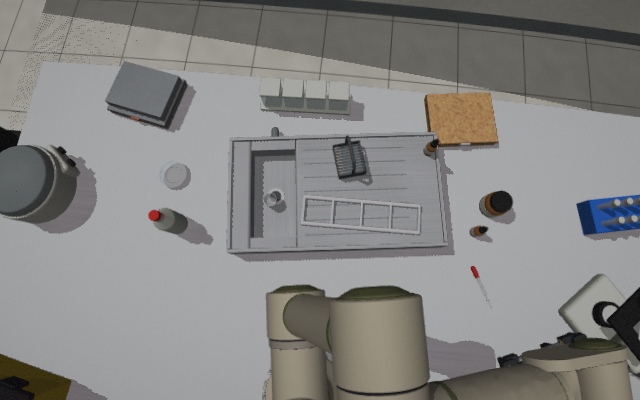

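View pics/scene0.png

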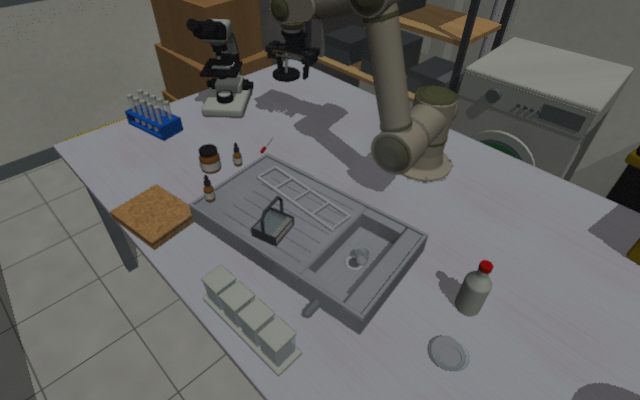

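The top view shows the sink at about (229–446, 133–252), with the bowl on the left (+y). The bridge lies at (302–421, 196–235), slightly yawed. The rack is at (350, 158) on the far side. I'll enlarge this area.

Run:
```python
from h import *
s=pickle.load(open('top0.pkl','rb'))
c=s['img'][125:260,220:460,::-1]
cv2.imwrite('pics/c1.png',cv2.resize(c,None,fx=3.3333,fy=3.3333,interpolation=cv2.INTER_CUBIC))
```

```text
(no output)
```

View pics/c1.png

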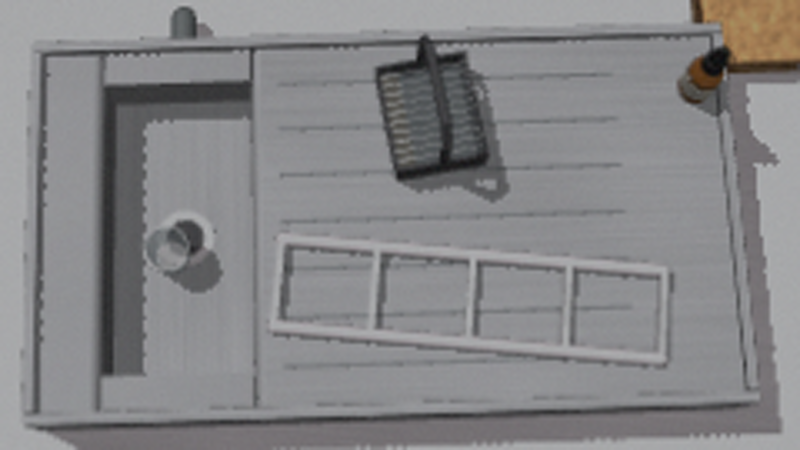

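```bash
cat >> h.py <<'E'
def fit(loc,w):
    loc=np.array(loc,float);w=np.array(w)[:,:2];a=loc.mean(0);b=w.mean(0)
    U,S,V=np.linalg.svd((loc-a).T@(w-b));R=V.T@np.diag([1,np.sign(np.linalg.det(V.T@U.T))])@U.T
    o=b-R@a; return o,np.arctan2(R[1,0],R[0,0]),np.linalg.norm((loc@R.T+o)-w,axis=1)
E
python3 - <<'E'
from h import *
s=pickle.load(open('top0.pkl','rb'))
c=lambda L:np.array(L)/3.3333+[220,125]-0.35
print(np.round(depth(s,c([(330,60),(600,240),(75,250),(550,380),(650,140)])),1))
sk=fit([(170,280),(170,-340),(-170,-340),(-170,280)],onz(s,c([(35,42),(718,25),(757,400),(27,417)]),78)); print('sink',sk)
# inner bowl edges on deck plane
print('bridge',br:=fit([(44,170),(44,-170),(-44,-170),(-44,170)],onz(s,c([(278,235),(672,268),(666,364),(270,332)]),77)))
print('rack',fit([(48,40),(48,-40),(-48,-40),(-48,40)],onz(s,c([(376,67),(466,50),(489,158),(399,180)]),104)))
p=onz(s,c([(425,42),(447,165)]),170);print('bar',p,depth(s,c([(434,90),(440,130)])))
o,a,_=sk;R=np.array([[np.cos(a),-np.sin(a)],[np.sin(a),np.cos(a)]])
print('bridge in sink',(br[0]-o)@R,np.degrees(br[1]-a)); print('bowl mid',o+R@[0,150],'bridge goal',o+R@[0,80])
for x in (-38,38):print('bowl edges px->sink',(onz(s,c([(104,230),(255,230)]),70)[:,:2]-o)@R)
E
```

```text
[[ 713.    37.9   71.3]
 [ 574.  -212.    70.4]
 [ 518.7  239.9   66.3]
 [ 448.8 -177.2   71. ]
 [ 668.7 -250.7   70.4]]
sink (array([571.40064213,   5.28921781]), np.float64(0.13094658067821582), array([3.99058437, 6.06669334, 3.64760249, 6.90109262]))
bridge (array([ 509.4623619, -104.9368859]), np.float64(0.01993274525864325), array([2.21955033, 2.50317651, 3.92514377, 2.89674173]))
rack (array([662.12265023, -56.28420901]), np.float64(0.3015933443907774), array([2.5745095 , 2.44944696, 1.43318828, 4.34132322]))
bar [[699.87208567 -42.47007109 170.        ]
 [598.54501698 -69.09823696 170.        ]] [[659.59784725 -53.31762503 170.48869146]
 [628.89914072 -61.3465829  163.4336397 ]]
bridge in sink [ -75.80052805 -101.19498231] -6.360624237101439
bowl mid [551.81474047 154.00502886] bridge goal [560.95482791  84.60431704]
bowl edges px->sink [[ -5.30410678 213.68432649]
 [ -8.83432478  82.44413788]]
bowl edges px->sink [[ -5.30410678 213.68432649]
 [ -8.83432478  82.44413788]]
```

Emit:
drive_tool:
  commands:
    - [0,0,-0.0147,0.38,0.46,0,1]
    - [0,0,-0.0147,0.38,0.46,0,1]
    - [0,0,-0.0147,0.38,0.46,0,1]
    - [0,0,-0.0147,0.38,0.46,0,1]
    - [0,0,-0.0147,0.38,0.46,0,1]
    - [0,0,-0.0147,0.38,0.46,0,1]
    - [0,0,-0.0147,0.38,0.46,0,1]
    - [0,0,-0.0147,0.38,0.46,0,0.6]

```text
time_s: 0.9
tool_pos: [442.6, -189.8, 238.6]
tcp_rot: [-0.0, 1.0, 0.008, -0.0]
wrist_force: [1.0, -0.7, -0.2]
gripper_width: 0.93
grasp_force: 0.0
```

Emit:
drive_tool:
  commands:
    - [0,0,0,0.277,0.354,0,0.6]
    - [0,0,0,0.277,0.354,0,0.6]
    - [0,0,0,0.277,0.354,0,0.6]
    - [0,0,0,0,0,0,0.6]

```text
time_s: 1.3
tool_pos: [509.5, -103.8, 238.2]
tcp_rot: [-0.0, 1.0, 0.011, -0.0]
wrist_force: [-0.7, -0.6, -0.2]
gripper_width: 0.601
grasp_force: 0.0
```

Run:
```python
from h import *
s=snap('wrist','w1'); q=manip.sense();print(q['tool_pos'],q['tcp_rot'],s['camera_matrix'],-np.array(s['R']).T@s['t'],s['R'])
```

```text
[ 508.59543088 -105.34833917  238.19733817] [-1.89500521e-04  9.99943243e-01  1.06417802e-02 -4.76390280e-04] [[338.2190706    0.         318.77672588]
 [  0.         338.2190706  203.39050924]
 [  0.           0.           1.        ]] [ 580.98930626 -102.74107795  383.92540893] [[ 2.12894903e-02 -9.99773296e-01  3.39170842e-04]
 [-9.60007586e-01 -2.03479773e-02  2.79233583e-01]
 [-2.79163378e-01 -6.27034725e-03 -9.60223146e-01]]
```

View pics/w1.png

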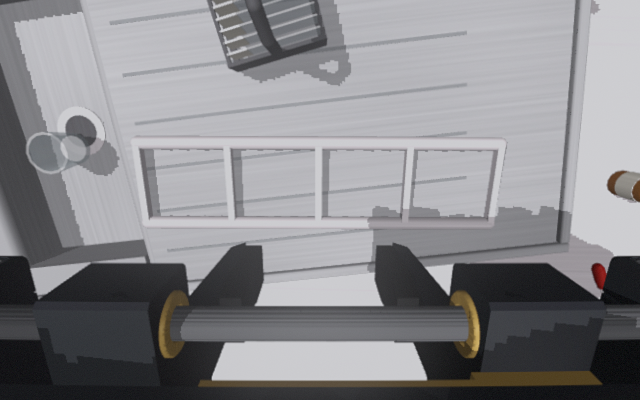

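The wrist view shows the bridge with corners at about (133,138), (506,140), (494,227) and (146,227), and its middle bar at column 319. The rack's near-robot edge runs from (232,70) to (326,44). The bowl's drainer-side rim runs from (82,0) to (147,238).

Run:
```python
from h import *
s=pickle.load(open('w1.pkl','rb'))
L=[(44,170),(44,-170),(-44,-170),(-44,170)]
b=fit(L,onz(s,[(133,138),(506,140),(494,227),(146,227)],76));print('bridge',b)
print('midbar',onz(s,[(319,150),(319,216)],81).round(1))
print('bar ends tubes',onz(s,[(319,143),(319,223)],82).round(1))
print('rack near edge',onz(s,[(232,70),(326,44)],104).round(1),'base',onz(s,[(232,70),(326,44)],73).round(1))
print('drain grooves',onz(s,[(123,76),(467,33),(135,123),(467,85)],70).round(1))
print('rim',onz(s,[(84,8),(137,200)],70).round(1))
```

```text
bridge (array([ 509.83173168, -105.39152418]), np.float64(0.019030340649519056), array([1.65371463, 2.8278924 , 2.13649413, 1.71391274]))
midbar [[ 542.5 -103.9   81. ]
 [ 480.5 -105.2   81. ]]
bar ends tubes [[ 548.8 -103.7   82. ]
 [ 473.9 -105.3   82. ]]
rack near edge [[ 606.   -34.9  104. ]
 [ 626.  -107.4  104. ]] base [[ 608.7  -27.4   73. ]
 [ 631.  -107.9   73. ]]
drain grooves [[ 602.6   69.6   70. ]
 [ 643.1 -227.5   70. ]
 [ 562.3   64.    70. ]
 [ 601.2 -233.2   70. ]]
rim [[656.2  95.7  70. ]
 [489.4  71.4  70. ]]
```

Emit:
drive_tool:
  commands:
    - [0,0,0,0.02,0.005,-0.5,0.6]
    - [0,0,0,0,0,-0.5,0.6]
    - [0,0,0,0,0,-0.5,0.6]
    - [0,0,0,0,0,-0.4,0.6]
    - [0,0,0,0,0,-0.1,0.6]
    - [0,0,0,0,0,-0.06,0.6]
    - [0,0,0,0,0,0,0.6]
  newtons: 40

```text
time_s: 2.05
tool_pos: [510.1, -106.9, 74.8]
tcp_rot: [0.0, 1.0, 0.009, 0.001]
wrist_force: [-0.1, 0.8, 1.6]
gripper_width: 0.6
grasp_force: 0.0
```

Emit:
drive_tool:
  commands:
    - [0,0,0,0,0.015,-0.015,0.6]
    - [0,0,0,0,0,0,0.05]
    - [0,0,0,0,0,0,0.0]
    - [0,0,0,0,0,0,0.0]
    - [0,0,0,0,0,0,0.0]
    - [0,0,0,0,0,0,0.0]
    - [0,0,0,0,0,0,0.0]
  newtons: 40

```text
time_s: 2.75
tool_pos: [509.8, -104.9, 72.7]
tcp_rot: [-0.0, 1.0, 0.009, -0.0]
wrist_force: [-0.2, 2.7, 2.1]
gripper_width: 0.078
grasp_force: 1.7
```

Emit:
drive_tool:
  commands:
    - [0,0,0,0,0,0,0]
    - [0,0,0,0,0,0,0]
    - [0,0,0.002,0.01,0.05,0,0]
    - [0,0,0.003,0.02,0.1,0,0]
    - [0,0,0.003,0.02,0.1,0,0]
    - [0,0,0.003,0.02,0.1,0,0]
  newtons: 60

```text
time_s: 3.35
tool_pos: [515.6, -76.4, 72.8]
tcp_rot: [0.0, 1.0, 0.027, 0.0]
wrist_force: [-0.9, -1.4, -0.4]
gripper_width: 0.055
grasp_force: 60.0
```

Emit:
drive_tool:
  commands:
    - [0,0,0.002,0.02,0.14,0,0]
    - [0,0,0.002,0.02,0.14,0,0]
    - [0,0,0.002,0.02,0.14,0,0]
    - [0,0,0.002,0.02,0.14,0,0]
    - [0,0,0.002,0.02,0.14,0,0]
    - [0,0,0.002,0.02,0.14,0,0]
    - [0,0,0.002,0.02,0.14,0,0]
    - [0,0,0.002,0.02,0.14,0,0]

```text
time_s: 4.15
tool_pos: [528.3, 13.5, 72.7]
tcp_rot: [0.0, 0.999, 0.052, -0.0]
wrist_force: [-0.3, -2.9, 1.2]
gripper_width: 0.058
grasp_force: 60.0
```

Emit:
drive_tool:
  commands:
    - [0,0,0.002,0.02,0.14,0,0]
    - [0,0,0.002,0.02,0.14,0,0]
    - [0,0,0.002,0.02,0.14,0,0]
    - [0,0,0.001,0.02,0.14,0,0]
    - [0,0,0.001,0.02,0.12,0,0]
    - [0,0,0.001,0.01,0.08,0,0]
    - [0,0,0,0,0,0,0]

```text
time_s: 4.85
tool_pos: [537.1, 74.6, 72.7]
tcp_rot: [-0.001, 0.998, 0.066, 0.0]
wrist_force: [0.9, 3.2, 1.7]
gripper_width: 0.057
grasp_force: 60.0
```

Run:
```python
from h import *
q=manip.sense();print(q['tool_pos'],q['tcp_rot'],q['wrist_force'])
s=snap('top','top1')
c=s['img'][125:260,220:460,::-1]
cv2.imwrite('pics/c2.png',cv2.resize(c,None,fx=3.3333,fy=3.3333,interpolation=cv2.INTER_CUBIC))
```

```text
[537.11616462  74.63868467  72.74252225] [-6.28821067e-04  9.97820837e-01  6.59782290e-02  2.33610304e-04] [0.86111169 3.17153308 1.66470073]
```

View pics/c2.png

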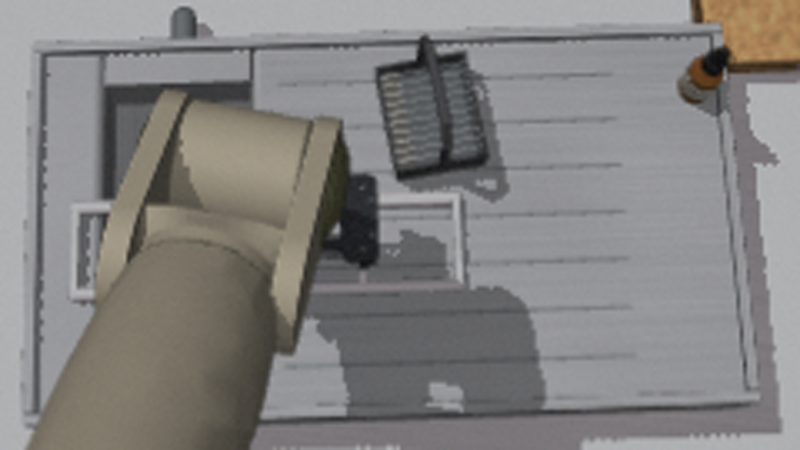

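The top crop shows the bridge parallel to the drainer grooves. Its leading end, at crop column 72, is mid-way on the far rim (columns 45–104), and it is clear of the rack. I'll release and go up.

Emit:
drive_tool:
  commands:
    - [0,0,0,0,0,0,0.4]
    - [0,0,0,0,0,0,0.4]
    - [0,0,0,0,0,0,0.4]
    - [0,0,0,0,0,0.1,0.4]
    - [0,0,0,0,0,0.4,0.4]
    - [0,0,0,0,0,0.6,0.5]
    - [0,0,0,0,0,0.6,0.5]
    - [0,0,0,0,0,0.6,0.5]
  newtons: 15

```text
time_s: 5.7
tool_pos: [536.5, 73.2, 259.4]
tcp_rot: [0.0, 0.998, 0.066, 0.0]
wrist_force: [-0.3, -0.4, 0.0]
gripper_width: 0.499
grasp_force: 0.0
```

Run:
```python
from h import *
q=manip.sense();print(q['tool_pos'],q['tcp_rot'],q['gripper_width'])
s=snap('wrist','w2')
```

```text
[536.54597409  73.23708488 259.40980277] [6.76431850e-05 9.97848267e-01 6.55648278e-02 2.90352204e-04] 0.49908572024641196
```

View pics/w2.png

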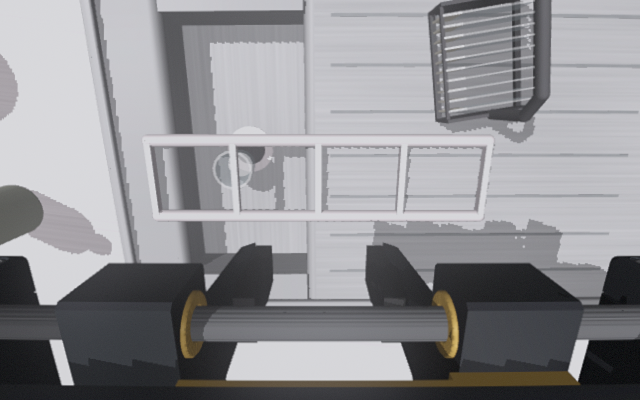

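Wrist view 2: the bridge corners are at (143,138), (494,138), (485,219) and (153,219), still spanning the bowl. The bowl's drainer-side rim is near column 307. The rack is at upper right, with its handle near (547,50).

Run:
```python
from h import *
s=pickle.load(open('w2.pkl','rb'))
L=[(44,170),(44,-170),(-44,-170),(-44,170)]
b=fit(L,onz(s,[(143,138),(494,138),(485,219),(153,219)],76));print('bridge',b)
o=np.array([571.4,5.3]);a=.132;R=np.array([[np.cos(a),-np.sin(a)],[np.sin(a),np.cos(a)]])
S=lambda p:((np.array(p)[:,:2]-o)@R).round(1)
print('bridge in sink',S([b[0]]),np.degrees(b[1]-a))
print('bowl px',S(onz(s,[(160,12),(306,12),(308,274),(184,150)],70)))
print('raised edge outer',S(onz(s,[(85,20),(125,255)],78)))
g=onz(s,[(330,65),(630,68),(327,148),(600,151),(333,188),(590,194)],70);d=g[1::2]-g[::2];print('groove yaw',np.arctan2(d[:,0],-d[:,1]))
print('rack near corner',S(onz(s,[(437,122)],104)),onz(s,[(437,122),(430,12)],104))
s=pickle.load(open('top1.pkl','rb'))
c=lambda L:np.array(L)/3.3333+[220,125]-0.35
print('bridge top',bt:=fit(L,onz(s,c([(72,205),(463,195),(465,288),(70,300)]),76)),S([bt[0]]))
print('lead, rim edge',S(onz(s,c([(72,250)]),76)),S(onz(s,c([(104,170),(104,85),(98,375),(253,82)]),70)))
# bar points by depth
z=s['z_map'];P=[(u,v) for u in range(330,375) for v in range(130,180)]
D=depth(s,P);m=(D[:,2]>155)&(D[:,2]<185);q=D[m];print(m.sum())
q=q[q[:,2]>166];c0=q.mean(0);_,_,V=np.linalg.svd((q-c0)[:,:2]);t=(q-c0)[:,:2]@V[0]
print('bar mean',c0,V[0],'mid',c0[:2]+V[0]*(t.min()+t.max())/2,t.min(),t.max(),'z',np.percentile(q[:,2],[5,50,95]))
```

```text
bridge (array([536.92969361,  72.48440469]), np.float64(0.13028153510067791), array([2.76561186, 2.95402265, 3.08877394, 3.04537475]))
bridge in sink [[-25.3  71.1]] -0.09846078597252979
bowl px [[ 126.9  212.9]
 [ 126.    82.3]
 [-132.3   83.3]
 [   3.8  204.5]]
raised edge outer [[ 119.5  276.9]
 [-105.7  276.8]]
groove yaw [0.12807989 0.12177959 0.10666526]
rack near corner [[ 31.8 -31.7]] [[607.10872328 -21.9012453  104.        ]
 [690.79792155   2.76244398 104.        ]]
bridge top (array([537.14330408,  73.09262865]), np.float64(0.1319317271152316), array([2.58239633, 3.02424323, 3.88885447, 2.31073391])) [[-25.   71.7]]
lead, rim edge [[-23.3 239.9]] [[  48.9  214.5]
 [ 127.6  215.9]
 [-130.9  217.1]
 [ 126.4   82.7]]
118
bar mean [656.12414257 -53.19660751 172.64006766] [ 0.98448051 -0.17549395] mid [635.18283645 -49.46360062] -86.57972314837305 44.03686746397403 z [167.79122148 172.78152679 176.81874554]
```

Emit:
drive_tool:
  commands:
    - [0,0,0.0135,0.37,-0.4,0,0.5]
    - [0,0,0.0135,0.37,-0.4,0,0.5]
    - [0,0,0.0135,0.37,-0.4,0,0.5]
    - [0,0,0.0135,0.37,-0.4,0,0.5]
    - [0,0,0,0,0,0,0.5]

```text
time_s: 6.25
tool_pos: [657.0, -58.8, 254.8]
tcp_rot: [0.0, 0.989, 0.148, -0.001]
wrist_force: [-0.7, 0.1, -1.3]
gripper_width: 0.502
grasp_force: 0.0
```

Run:
```python
from h import *
q=manip.sense();print(q['tool_pos'],q['tcp_rot'],q['gripper_width'])
s=snap('wrist','w3')
```

```text
[656.97880121 -58.76652862 254.84480372] [ 7.13287163e-05  9.88921978e-01  1.48434415e-01 -7.35014025e-04] 0.5019027795263716
```

View pics/w3.png

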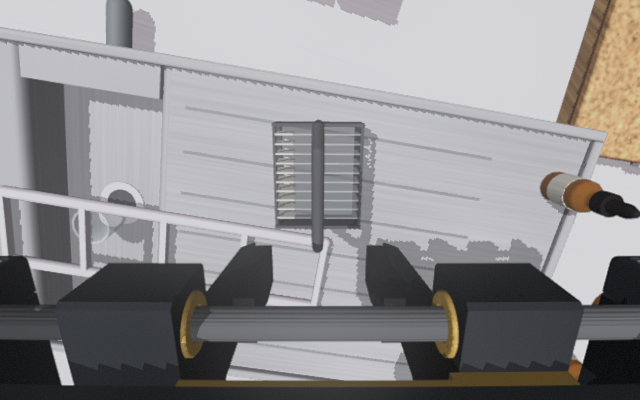

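The wrist view shows the rack square to the tool, with body corners at (273,123), (364,123), (361,228) and (276,228). The handle bar is at column 318, rows 121–250, and centred between the fingers.

Run:
```python
from h import *
s=pickle.load(open('w3.pkl','rb'))
f=fit([(48,40),(48,-40),(-48,-40),(-48,40)],onz(s,[(273,123),(364,123),(361,228),(276,228)],104));print('rack',f)
pts=[(318,v) for v in range(121,252,8)];D=depth(s,pts);print(D.round(0))
e=onz(s,[(318,121),(318,250)],172);print(e.round(1),np.arctan2(e[0,1]-e[1,1],e[0,0]-e[1,0]))
```

```text
rack (array([665.3795932 , -56.51416537]), np.float64(0.29669751575788633), array([1.12094528, 1.11708577, 0.39544273, 0.39944474]))
[[714. -41. 135.]
 [710. -43. 157.]
 [705. -44. 163.]
 [700. -45. 172.]
 [696. -47. 174.]
 [690. -48. 174.]
 [685. -50. 173.]
 [680. -52. 174.]
 [675. -53. 175.]
 [669. -55. 174.]
 [664. -57. 173.]
 [658. -58. 174.]
 [653. -60. 174.]
 [647. -62. 174.]
 [641. -64. 174.]
 [635. -65. 175.]
 [624. -69. 163.]]
[[715.5 -40.8 172. ]
 [627.4 -67.7 172. ]] 0.2962678986744375
```

Emit:
drive_tool:
  commands:
    - [0,0,0,0.055,0.015,-0.45,0.5]
    - [0,0,0,0.05,0.015,-0.45,0.5]
    - [0,0,0,0,0,-0.3,0.5]
    - [0,0,0,0,0,-0.1,0.5]
    - [0,0,0,0,0,0,0.5]
  newtons: 30

```text
time_s: 6.8
tool_pos: [663.3, -51.5, 152.9]
tcp_rot: [-0.0, 0.989, 0.15, -0.0]
wrist_force: [-0.2, 0.5, -0.3]
gripper_width: 0.498
grasp_force: 0.0
```

Emit:
drive_tool:
  commands:
    - [0,0,0,0,0,0,0.5]
    - [0,0,0,0,0,0,0.5]

```text
time_s: 7.0
tool_pos: [664.3, -52.2, 154.7]
tcp_rot: [0.001, 0.989, 0.15, 0.001]
wrist_force: [0.3, 0.1, 0.3]
gripper_width: 0.499
grasp_force: 0.0
```

Run:
```python
from h import *
q=manip.sense();print(q['tool_pos'],q['tcp_rot'])
s=snap('wrist','w4')
z=s['z_map']
for v in (60,90,120,150,180,200,220,240):
    P=[(u,v) for u in range(240,400)];D=depth(s,P);m=(D[:,2]>164)&(D[:,2]<182)
    print(v,D[m].mean(0).round(1) if m.any() else None,m.sum(),np.array(P)[m][[0,-1],0] if m.any() else '')
cv2.imwrite('pics/w4c.png',s['img'][:,120:520,::-1])
```

```text
[664.30764395 -52.24869958 154.67745909] [5.82031807e-04 9.88681304e-01 1.50023600e-01 1.36372088e-03]
60 None 0 
90 None 0 
120 None 0 
150 None 0 
180 [705.3 -43.5 164.3] 4 [322 331]
200 [698.8 -45.1 171.2] 22 [316 337]
220 [691.5 -47.4 173.4] 22 [316 337]
240 [683.4 -50.  173.4] 22 [316 337]
```

View pics/w4c.png

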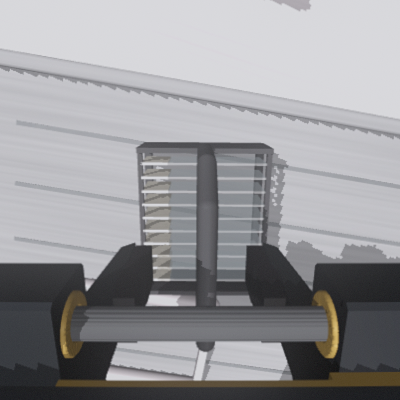

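The bar is about 7 px right of the finger midline, so I need about 3.5 mm towards -y. I'll correct that and then close.

Emit:
drive_tool:
  commands:
    - [0,0,0,0.015,-0.045,-0.035,0.5]
    - [0,0,0,0,0,0,0.5]
    - [0,0,0,0,0,0,0.0]
    - [0,0,0,0,0,0,0]
    - [0,0,0,0,0,0,0]
    - [0,0,0,0,0,0,0]
    - [0,0,0,0,0,0,0]
    - [0,0,0,0,0,0,0]
  newtons: 30

```text
time_s: 7.85
tool_pos: [665.0, -55.7, 150.0]
tcp_rot: [-0.0, 0.989, 0.15, 0.0]
wrist_force: [0.2, 0.2, 0.6]
gripper_width: 0.08
grasp_force: 29.6
```

Emit:
drive_tool:
  commands:
    - [0,0,0,0,0,0,0]
    - [0,0,0,0,0,0,0]
    - [0,0,0,0,0,0.05,0]
    - [0,0,0,0,0,0.15,0]
    - [0,0,0,0,0,0.2,0]
    - [0,0,0,0,0,0.2,0]
    - [0,0,0,0,0,0.15,0]
    - [0,0,0,0,0,0,0]

```text
time_s: 8.65
tool_pos: [665.6, -56.1, 212.2]
tcp_rot: [0.001, 0.989, 0.15, 0.002]
wrist_force: [1.0, -0.3, -2.4]
gripper_width: 0.082
grasp_force: 29.8
```

Emit:
drive_tool:
  commands:
    - [0,0,0,-0.06,0.09,0,0]
    - [0,0,-0.005,-0.12,0.18,0,0]
    - [0,0,-0.006,-0.2,0.3,0,0]
    - [0,0,-0.006,-0.2,0.3,0,0]
    - [0,0,-0.006,-0.2,0.3,0,0]
    - [0,0,-0.006,-0.2,0.3,0,0]
    - [0,0,-0.006,-0.2,0.3,0,0]
    - [0,0,-0.006,-0.2,0.3,0,0]

```text
time_s: 9.45
tool_pos: [553.0, 111.0, 209.0]
tcp_rot: [-0.0, 0.996, 0.086, -0.001]
wrist_force: [0.9, 0.4, -3.1]
gripper_width: 0.082
grasp_force: 29.8
```

Emit:
drive_tool:
  commands:
    - [0,0,-0.006,-0.2,0.29,0,0]
    - [0,0,-0.005,-0.1,0.14,0,0]
    - [0,0,-0.001,-0.05,0.06,0,0]
    - [0,0,0,0,0,0,0]
    - [0,0,0,0,0,0,0]
    - [0,0,0,0,0,0,0]

```text
time_s: 10.05
tool_pos: [526.9, 148.3, 209.7]
tcp_rot: [0.0, 0.998, 0.067, -0.0]
wrist_force: [-0.5, 0.4, -1.3]
gripper_width: 0.078
grasp_force: 29.8
```

Run:
```python
from h import *
q=manip.sense();print(q['tool_pos'],q['tcp_rot'],q['wrist_force'])
s=snap('wrist','w5')
```

```text
[526.90661949 148.28838841 209.67913509] [ 7.59490508e-05  9.97759058e-01  6.69091946e-02 -1.28186020e-04] [-0.53462204  0.38685794 -1.34016199]
```

View pics/w5.png

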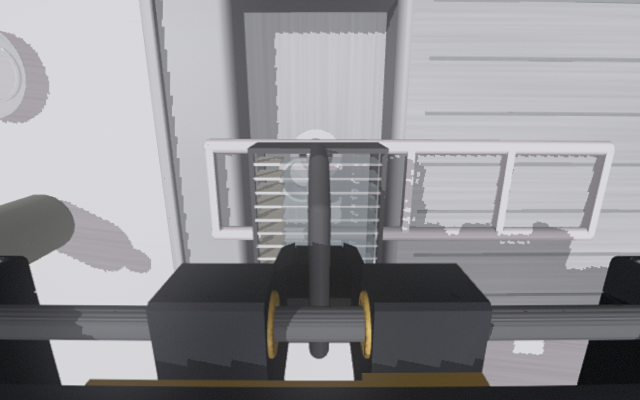

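The rack hangs square over the bowl. Bridge corners are at (206,146), (613,146), (590,238) and (215,237), and the beaker is undisturbed. I'll check the numbers before lowering.

Run:
```python
from h import *
s=pickle.load(open('w5.pkl','rb'))
b=fit([(44,170),(44,-170),(-44,-170),(-44,170)],onz(s,[(206,146),(613,146),(590,238),(215,237)],76));print('bridge',b)
a=b[1];R=np.array([[np.cos(a),-np.sin(a)],[np.sin(a),np.cos(a)]])
print('tcp in bridge',(np.array([526.9,148.6])-b[0])@R, 'bowl rims in bridge',(onz(s,[(244,100),(385,100),(232,100),(400,100)],70)[:,:2]-b[0])@R)
```

```text
bridge (array([536.04607161,  72.15469998]), np.float64(0.13132228941696678), array([4.13041   , 3.08848388, 3.59150756, 4.3525179 ]))
tcp in bridge [ 0.9428217  76.98471023] bowl rims in bridge [[ 76.33597538 136.6289003 ]
 [ 76.49270922  22.57246997]
 [ 76.34691516 146.352124  ]
 [ 76.54038266  10.41125612]]
```

Emit:
drive_tool:
  commands:
    - [0,0,0,0,0,-0.1,0]
    - [0,0,0,0,0,-0.2,0]
    - [0,0,0,0,0,-0.15,0]
    - [0,0,0,0,0,-0.05,0]
    - [0,0,0,0,0,-0.03,0]
    - [0,0,0,0,0,0,0]

```text
time_s: 10.7
tool_pos: [526.7, 148.9, 167.6]
tcp_rot: [0.0, 0.998, 0.067, 0.0]
wrist_force: [0.5, 0.6, -2.2]
gripper_width: 0.083
grasp_force: 29.8
```

Emit:
drive_tool:
  commands:
    - [0,0,0,0,0,-0.015,0]
    - [0,0,0,0,0,-0.015,0]
    - [0,0,0,0,0,0,0]

```text
time_s: 11.0
tool_pos: [526.6, 148.9, 165.2]
tcp_rot: [-0.0, 0.998, 0.067, 0.0]
wrist_force: [0.3, 0.5, -2.4]
gripper_width: 0.081
grasp_force: 29.8
```

Emit:
drive_tool:
  commands:
    - [0,0,0,0,0,-0.012,0]
    - [0,0,0,0,0,-0.012,0]
    - [0,0,0,0,0,0,0]

```text
time_s: 11.3
tool_pos: [526.5, 148.9, 163.0]
tcp_rot: [0.0, 0.998, 0.067, -0.0]
wrist_force: [0.7, -0.5, -2.9]
gripper_width: 0.083
grasp_force: 29.8
```

Emit:
drive_tool:
  commands:
    - [0,0,0,0,0,-0.01,0]
    - [0,0,0,0,0,0,0]
    - [0,0,0,0,0,0,0]

```text
time_s: 11.6
tool_pos: [526.6, 148.9, 162.4]
tcp_rot: [0.0, 0.998, 0.067, -0.0]
wrist_force: [0.3, 0.1, -2.9]
gripper_width: 0.084
grasp_force: 29.8
```

Emit:
drive_tool:
  commands:
    - [0,0,0,0,0,-0.01,0]
    - [0,0,0,0,0,0,0]
    - [0,0,0,0,0,0,0]

```text
time_s: 11.9
tool_pos: [526.7, 149.1, 161.8]
tcp_rot: [-0.0, 0.998, 0.067, 0.0]
wrist_force: [-0.3, 2.0, 0.2]
gripper_width: 0.083
grasp_force: 29.6
```

Contact: the bridge now carries the weight. I'll release and retreat.

Emit:
drive_tool:
  commands:
    - [0,0,0,0,0,0,0.1]
    - [0,0,0,0,0,0,0.2]
    - [0,0,0,0,0,0,0.45]
    - [0,0,0,0,0,0,0.45]
    - [0,0,0,0,0,0.1,0.45]
    - [0,0,0,0,0,0.3,0.45]
    - [0,0,0,0,0,0.5,0.45]
    - [0,0,0,0,0,0.5,0.45]

```text
time_s: 12.7
tool_pos: [526.3, 148.9, 275.4]
tcp_rot: [0.0, 0.998, 0.067, -0.0]
wrist_force: [-0.1, -0.3, 0.8]
gripper_width: 0.453
grasp_force: 0.0
```

Emit:
drive_tool:
  commands:
    - [0,0,0,-0.2,-0.4,0.3,0.45]
    - [0,0,0,-0.25,-0.5,0,0.45]
    - [0,0,0,-0.25,-0.5,0,0.45]
    - [0,0,0,-0.25,-0.5,0,0.45]
    - [0,0,0,-0.25,-0.5,0,0.45]
    - [0,0,0,-0.25,-0.5,0,0.45]
    - [0,0,0,-0.25,-0.5,0,0.45]
    - [0,0,0,0,0,0,0.45]

```text
time_s: 13.5
tool_pos: [389.0, -126.6, 298.3]
tcp_rot: [0.001, 0.998, 0.064, 0.0]
wrist_force: [1.1, -0.0, -0.0]
gripper_width: 0.45
grasp_force: 0.0
```

Run:
```python
from h import *
s=snap('top','top2')
c=s['img'][125:260,220:460,::-1]
cv2.imwrite('pics/c3.png',cv2.resize(c,None,fx=3.3333,fy=3.3333,interpolation=cv2.INTER_CUBIC))
```

```text
(no output)
```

View pics/c3.png

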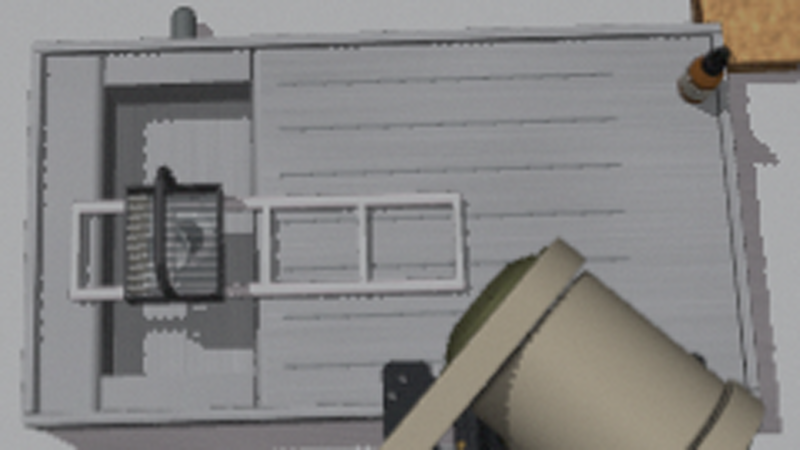

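The rack stands upright and square on the bridge's width, centred over the bowl at crop (174,242). The bridge's leading end is still mid-way on the far rim at column 72.

```bash
python3 -c "
from plant import manip
print(manip.hand_in())"
```

```text
the job is handed in; nothing more can be done
None
```

The job is handed in at 13.5 s: the bridge lies square across the bowl with its end about 28 mm onto the far rim, and the rack stands upright on the middle of its width, mid-bowl along y; both sit about 25 mm to the robot's side of the sink's centreline because the bridge had to clear the rack.

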